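# Load the test fixture and hold the probe slide at the mark

## Task

Take the wide circuit card with the grip bar out of the rack, slide it edgewise down into the slot of the test fixture until it is fully seated (lower it, do not drop it), and let go of it. Only then pull the fixture's spring-return probe slide out by its handle until its pointer stands opposite the middle of the mark clip, and finish while still holding the handle there with the gripper, so that the slide stays still at the mark. Leave the other cards and everything else on the bench where they are.

Things in the scene. Friction and masses are not known exactly. Their poses are not given: they have to be found in the camera images.
- card: The wide circuit card: green plate 90 (x) x 4 (y) x 80 mm (z, up) standing on edge in one of the rack's slots, 120 g. Along its top edge runs a black grip bar 70 (x) x 12 (y) x 14 mm (z), flush with the top. Origin: middle of its lower edge; x runs along the plate, z up. It may go into the fixture either way round
- card_bar (a point): Centre of the card's grip bar, 73 mm above the card's lower edge; axes as the card's
- rack: Grey card rack, 125 (x) x 180 (y) x 36 mm high, with three upright open-topped slots along its x, 60 mm apart in y, slot floor 12 mm above the bench, 24 mm deep, 6.5 mm wide. Fixed. Origin: centre of its underside
- fixture: Black test fixture, fixed to the bench; base 160 (x, from -70 to +90) x 150 (y) x 15 mm. On its +y side it has the grey-walled card slot, on its -y side the probe slide on a rail, with the handle towards -x (roughly towards the robot). Origin: on the bench, in the middle of the width
- slot_floor (a point): Centre of the floor of the fixture's card slot, 20 mm above the bench. The slot runs along x, is 98 mm long, 7 mm wide and 30 mm deep, open at the top, with a flared lead-in round the mouth whose rim is 60 mm above the bench and about 20 mm wide. When the card is fully seated its lower edge rests on this floor. Axes as the fixture's
- slide (a joint): Probe slide travel in m: 0 = home (sprung shut), grows as the handle is pulled along the fixture's -x, stops at 0.075. The return spring pulls with 6 N at home plus 120 N per m of travel (12 N at 0.05); it slides home when let go
- handle (a point): Grip point on the slide's aluminium handle, an upright block 14 (x) x 44 (y) x 40 mm (z); its top lies 17 mm above this point, which is 73 mm above the bench; a 10 mm rod joins its +x face to the carriage, the rod's top 51 mm above the bench. Free space 60 mm behind (+x) the handle above the rod. Axes as the fixture's
- pointer (a point): Tip of the slide's steel pointer (4 mm wide), sticking out on the -y side of the carriage, 56 mm above the bench; moves with the slide. Axes as the fixture's
- mark: Aluminium mark clip on the scale rail on the fixture's -y side: block 14 (x) x 10 (y) x 30 mm, its top 62 mm above the bench. Fixed, but set elsewhere each run, 30 to 55 mm from the pointer's home towards -x. The slide is at the mark when the pointer's tip has this origin's x, in the fixture's axes. Origin: middle of the block's underside; axes as the fixture's
- small_card_a: small plain circuit card, 55 x 4 x 55 mm, no grip bar, standing in a rack slot; origin mid-underside. Leave it alone
- small_card_b: small plain circuit card, 55 x 4 x 65 mm, no grip bar, standing in a rack slot; origin mid-underside. Leave it alone
- tape: roll of tape lying flat, 64 mm across, 18 mm high; bystander
- jar: small glass jar with black cap, 52 mm across, 60 mm high; bystander
- screwdriver: screwdriver, about 180 mm long, lying on the bench; bystander
- tray: black divided parts tray, 120 x 100 x 30 mm; bystander
- heatsink: finned aluminium heat sink, 40 x 40 x 25 mm; bystander
- flux: white plastic bottle, 44 mm across, 90 mm high; bystander

How it is judged:
On the way, in this order (a step that is already met when the one before it is completed fails the run):
1. the card is fully seated in the fixture's slot and let go of, the slide still home (horizontal distance between card and slot_floor below 0.008 m and z of card in the frame of slot_floor between -0.003 and 0.004 m and angle between the x axis of card and the x axis of slot_floor, either way round below 0.07 rad and angle between card's own z axis and vertical below 0.14 rad and contact force between the fingers and card below 0.1 N and value of joint slide below 0.012 m), for 0.2 s.
2. the slide is pulled to the mark by the gripper (x of pointer in the frame of mark between -0.007 and 0.007 m and contact force between the fingers and slide above 3 N), for 0.2 s.
At the end, for the whole second after the job is handed in: Card let go of and seated in the slot: lower edge within 4 mm of the floor, 8 mm of centre, 0.07 rad in line, tilt under 0.14 rad. Pointer within 7 mm of the middle of the mark clip, slide still (under 10 mm/s), not bearing on the card, the fingers pressing on it with over 3 N (all of step 2 and horizontal distance between card and slot_floor below 0.008 m and z of card in the frame of slot_floor between -0.003 and 0.004 m and angle between the x axis of card and the x axis of slot_floor, either way round below 0.07 rad and angle between card's own z axis and vertical below 0.14 rad and contact force between the fingers and card below 0.1 N and velocity of joint slide between -0.01 and 0.01 m/s and contact force between card and slide below 0.2 N); the arm keeps its last pose, push and grip.
It fails at once if the slide is pulled out (over 15 mm) while the card is not seated in the slot (value of joint slide above 0.015 m and not (horizontal distance between card and slot_floor below 0.008 m and z of card in the frame of slot_floor between -0.003 and 0.004 m and angle between the x axis of card and the x axis of slot_floor, either way round below 0.07 rad and angle between card's own z axis and vertical below 0.14 rad)).
It fails at once if the card is dropped (falls free from more than 30 mm above a slot floor) (contact force between anything else and card below 0.05 N and height (world z) of card above 0.05 m and linear speed of card above 0.25 m/s).
It fails at once if another card or thing on the bench is moved by more than 30 mm (distance of any of small_card_a, small_card_b, tape, jar, screwdriver, tray, heatsink, flux from where it was at the start of the episode above 0.03 m).
It also fails if it takes over 54 s, if anything falls off the work surface, if the arm or the gripper's body presses on something with over 40 N, if the wrist force passes 120 N, or if a joint passes its speed limit or range.

## Robot

A 6-joint arm with a two-finger parallel gripper is mounted at the origin on the work surface. World frame = base frame: x ahead of the robot, y to its left, z up, the work surface at z = 0. Lengths are in m, angles in rad, forces in N, time in s.
With the tool pointing down it reaches from about 0.3 to 0.875 m from the base axis. Payload 6.4 kg.
Tool frame: the origin (TCP) lies on the centre line of the jaws, within the pads' length; the fingertips stand 22 mm ahead of it and the grasp point (between the pads) lies 3 mm ahead of it; x points along the fingers, z is the direction in which the jaws open and shut, and the axes are right-handed (so a half turn about x gives the same grasp; the last joint's range is limited). The gripper opens to 88 mm and grips with 3 to 60 N. Pads are 18 mm wide; open, the fingers measure 123 mm over their backs; the gripper's body (75 mm by 187 mm) begins 45 mm behind the grasp point.
Start: joints at [0.924, 0.181, 1.607, -0, 1.354, -0.206], TCP at [0.245, 0.52, 0.231] pointing down, gripper open.
Joint ranges: [-2.99, 2.99], [-0.89, 2.07], [0.3, 2.58], [-1.14, 4.28], [0, 2.63], [-3.12, 3.12]. Speed limits (rad/s): [2.57, 2.57, 3.01, 3.14, 3.14, 3.14].

## Interface

Orientations are given as a unit quaternion [w, x, y, z].
In Python, from rig import env gives the robot as it stands.
- The arm moves only by the shell command python3 -m inch 'ROWS' [FORCE]. ROWS is JSON, a list that holds one entry, the list of rows, each a list of 7 numbers: the shift along the tool's x, y, z in m, then the turn, a rotation vector about the tool's x, y, z in degrees, then the finger opening in m, from 0 to 0.0881. In form: [[[tx, ty, tz, rx, ry, rz, grip], ...]]. A call has 1 to 5 rows; each row is the pose to reach, as a shift and turn from the pose commanded when the call began, along the tool's axes at that moment; what a row does not reach only later rows make up. A row lasts 1/10 s, in which the tool goes at most 50 mm and 8.59 degrees, less where a joint would pass 70% of its speed; a pose out of reach is approached as far as the arm can. A call with a gripper value outside its range is refused whole. The fingers move at their own pace and stop on an object; FORCE is the grip in N (left out, the last holds). Time passes only in rows, so rows that repeat a pose let the fingers close. It gives the time, the measured TCP pose, the force and the opening at its end, in the units of the state.
- env.sense(): the state, without advancing time (a new reading comes with each control period).
- env.grab_frame(name): name is "scene" or "top" or "wrist"; returns a dict with "image" (400x640x3 uint8, red, green, blue), "camera_matrix" (3x3 intrinsics, pixels), "dist" ([k1, k2, p1, p2, k3] as OpenCV has them; the pictures are not rectified), "R" (3x3) and "t" (3): a world point X has camera coordinates R X + t; the wrist camera has in their place "hand_eye" (4x4, takes a point from camera to tool coordinates, whose origin is the TCP and whose axes are the tool frame's). Camera axes: x right, y down, z forward; pixel columns grow to the right and rows downward; lengths in m; the calibration is good to about 2 mm. A picture is of the moment at which its call begins: read the wrist's pose just before it. There is no depth.
- env.job_done(): hands the job in, once; it reports no verdict.
Trained networks look in the newest picture that a camera, given by its name, has taken for a name from the list of things; names that differ only in an ending like _2 or _b are one class to them, and where a whole thing is asked for, a point or a joint stands for the part that bears it (a point fixed in the world has none). Each returns a list of dicts, best first, with "score" (0 to 1); they miss things now and then, are a little off and sometimes report something else, mostly with a low value. They report only what shows in the picture. A call takes as long as a camera call.
- env.find_in(thing, camera): "position" ([x, y, z] in m, in world coordinates, good to about 4 mm: the middle of the surface that is visible of it).
- env.masks_of(thing, camera): "region" (400x640 bool, what is visible of it).
- env.spot_point(thing, camera): "position" ([x, y, z] in m, in world coordinates, good to about 4 mm: a listed point, or the origin of a listed thing).
The state is a dict: "time": time; "joints": joint angles; "qd": joint speeds; "joint_torque": joint torques, N m; "eef_pos": TCP position; "tool_rot": TCP orientation; "ft_force": force on the tool from outside, world axes, zero at the start; "torque": the same for the moment, N m; "width": finger opening in m.
Only numpy, scipy, OpenCV 4.12 (cv2) and the standard library are available. Lean on these libraries where they do the work, as an engineer would, in place of code of your own. Each camera call takes 0.05 s, during which the arm holds its last target. There are 200 camera calls.

## Working session

There is one attempt and no reset: what is moved stays moved. The work goes in short steps, Python scripts to look and compute and a shell command to move; the robot and the scene stay as the last step left them, time stands still between calls to the robot, and variables do not carry over. Pictures are saved under pics/ and viewed, about 8 in all and at most 12, crops included, and the job is handed in when it is done.

```bash
mkdir -p pics; ls; python3 - <<'E'
from rig import env
import cv2,numpy as np
s=env.sense();print({k:np.round(v,4).tolist() for k,v in s.items()})
for c in ["top","scene"]:
    f=env.grab_frame(c);cv2.imwrite(f"pics/{c}0.png",f["image"][:,:,::-1])
    for n in ["card","card_bar","rack","fixture","slot_floor","handle","pointer","mark","small_card_a","tape","jar","flux","heatsink","tray","screwdriver"]:
        print(c,n,[(np.round(d["position"],4).tolist(),round(d["score"],2)) for d in env.spot_point(n,c)][:3])
E
```

```text
pics
{'time': 0.0, 'joints': [0.9237, 0.1815, 1.608, 0.0, 1.3538, -0.2063], 'qd': [-0.0009, 0.0015, 0.0007, -0.0011, 0.0009, -0.0011], 'joint_torque': [-0.0008, -43.3886, -34.184, 0.0701, 0.0388, -0.0001], 'eef_pos': [0.245, 0.5196, 0.2304], 'tool_rot': [0.5967, -0.3788, 0.5978, 0.3784], 'ft_force': [-0.2531, 0.1125, -0.2549], 'torque': [-0.0066, -0.013, 0.0102], 'width': 0.0882}
top card [([0.4904, 0.1904, 0.0122], 0.7)]
top card_bar [([0.488, 0.1933, 0.0869], 0.64)]
top rack [([0.4862, 0.2558, 0.0013], 0.83)]
top fixture [([0.6095, -0.1164, -0.0013], 0.69), ([0.5213, -0.142, 0.0787], 0.51), ([0.6839, 0.1232, -0.0014], 0.24)]
top slot_floor [([0.6508, -0.0919, 0.0244], 0.8), ([0.4755, 0.3088, 0.0126], 0.61)]
top handle [([0.5179, -0.1417, 0.0754], 0.89)]
top pointer [([0.6128, -0.1929, 0.0533], 0.58)]
top mark [([0.5772, -0.1893, 0.036], 0.51)]
top small_card_a [([0.4836, 0.2529, 0.0121], 0.65), ([0.6713, -0.4041, -0.003], 0.58), ([0.4363, -0.389, -0.0007], 0.57)]
top tape [([0.479, 0.312, 0.0122], 0.58), ([0.4251, -0.0054, 0.0012], 0.53), ([0.6848, 0.1245, -0.0038], 0.32)]
top jar 
[... 468 characters left out ...]
oor [([0.652, -0.0954, 0.0218], 0.6), ([0.4745, 0.3075, 0.0153], 0.43)]
scene handle [([0.5218, -0.1421, 0.0719], 0.92)]
scene pointer [([0.4739, 0.3077, 0.017], 0.44)]
scene mark [([0.7313, 0.3235, -0.0035], 0.69), ([0.5783, -0.1914, 0.0315], 0.56)]
scene small_card_a [([0.4839, 0.2464, 0.0114], 0.68), ([0.4755, 0.3083, 0.0157], 0.65)]
scene tape [([0.423, -0.0045, 0.0005], 0.67)]
scene jar [([0.7656, -0.0201, -0.0022], 0.72)]
scene flux [([0.6472, -0.0948, 0.021], 0.69), ([0.6724, -0.4127, -0.0003], 0.67), ([0.4373, -0.3871, -0.0019], 0.31)]
scene heatsink [([0.6851, 0.1188, 0.0022], 0.85)]
scene tray [([0.4363, -0.3874, -0.0008], 0.58)]
scene screwdriver [([0.7309, 0.3214, -0.003], 0.93)]
```

View pics/top0.png

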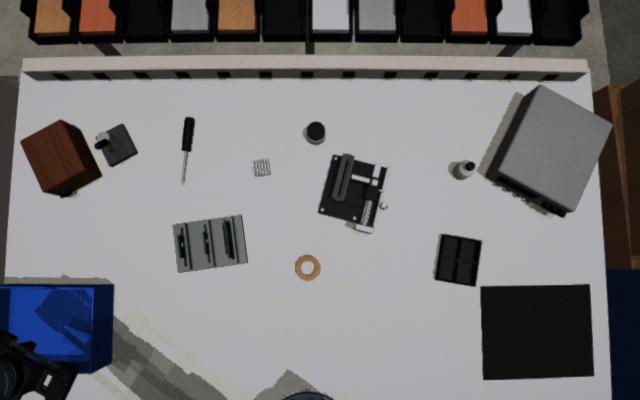

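View pics/scene0.png

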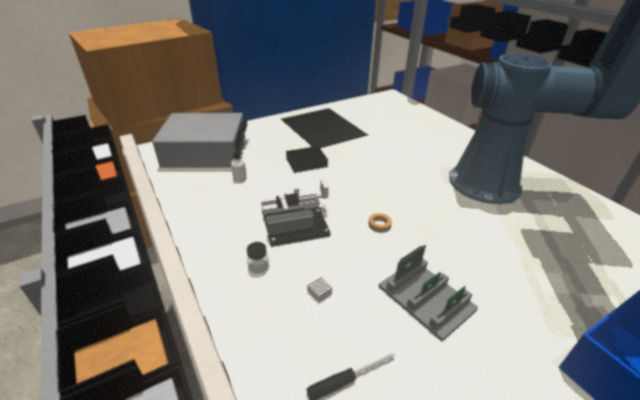

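The top view shows the rack (centre about 210,243, yaw about +7°) with the wide card on the right at (228,240). The fixture is at (353,190), yaw about -15°, with its slot at (342,178) and handle at (366,226). The detections agree with this. Next is a helper, then a move above the card.

```bash
cat > h.py <<'E'
from rig import env
import numpy as np,cv2
from scipy.spatial.transform import Rotation as Ro
def tool():
    s=env.sense();q=s["tool_rot"];return np.array(s["eef_pos"]),Ro.from_quat([q[1],q[2],q[3],q[0]]),s
def plan(pos,jaw_yaw):
    """shift (mm) and rotvec (deg) in current tool axes to reach pos, tool down, jaws along jaw_yaw (deg, mod 180)"""
    p,R,s=tool();best=None
    for k in (0,180):
        a=np.radians(jaw_yaw+k);x=np.array([0,0,-1.]);z=np.array([np.cos(a),np.sin(a),0]);y=np.cross(z,x)
        rv=(R.inv()*Ro.from_matrix(np.c_[x,y,z])).as_rotvec(degrees=True)
        if best is None or np.linalg.norm(rv)<np.linalg.norm(best):best=rv
    z=R.as_matrix()[:,2]
    print("t",round(s["time"],2),"pos",np.round(p,4),"jawyaw",round(np.degrees(np.arctan2(z[1],z[0])),1),"xdir",np.round(R.as_matrix()[:,0],3),"F",np.round(s["ft_force"],1),"w",round(s["width"],4),"j6",round(s["joints"][5],2))
    print("shift mm",np.round(R.inv().apply(np.array(pos)-p)*1e3,1),"rot",np.round(best,2))
def cam(name):
    p,R,s=tool();f=env.grab_frame(name)
    if name=="wrist":
        T=np.eye(4);T[:3,:3]=R.as_matrix();T[:3,3]=p;W=T@np.array(f["hand_eye"])
        f["R"]=W[:3,:3].T;f["t"]=-W[:3,:3].T@W[:3,3]
    return f
def ray(f,px,z):
    """world points of pixels at height z"""
    u=cv2.undistortPoints(np.array(px,float).reshape(-1,1,2),np.array(f["camera_matrix"]),np.array(f["dist"]))[:,0]
    R=np.array(f["R"]);c=-R.T@np.array(f["t"]);d=np.c_[u,np.ones(len(u))]@R
    return c+d*((z-c[2])/d[:,2])[:,None]
def proj(f,P):
    return cv2.projectPoints(np.array(P,float).reshape(-1,3),cv2.Rodrigues(np.array(f["R"]))[0],np.array(f["t"],float),np.array(f["camera_matrix"]),np.array(f["dist"]))[0][:,0]
E
python3 -c "
from h import *
plan([0.489,0.192,0.22],97)
print(np.round(env.grab_frame('wrist')['hand_eye'],3))"
```

```text
t 1.6 pos [0.2453 0.5201 0.2313] jawyaw 64.7 xdir [ 0.  0. -1.] F [-0.   0.7 -0.6] w 0.0878 j6 -0.21
shift mm [  11.3 -360.4 -192.7] rot [-32.26   0.     0.  ]
[[ 0.001 -0.322  0.947 -0.154]
 [ 0.    -0.947 -0.322  0.084]
 [ 1.     0.    -0.001  0.   ]
 [ 0.     0.     0.     1.   ]]
```

```bash
python3 -m inch '[[[0,-0.04,-0.022,-7,0,0,0.04],[0,-0.08,-0.043,-14,0,0,0.04],[0,-0.12,-0.064,-21,0,0,0.04],[0,-0.16,-0.086,-28,0,0,0.04],[0,-0.2,-0.107,-32.3,0,0,0.04]]]' 20; python3 -c "
from h import *
plan([0.489,0.192,0.22],97)"
```

```text
time: 2.15
eef_pos: [0.3813, 0.3365, 0.2315]
tool_rot: [-0.467, 0.531, -0.467, -0.531]
ft_force: [0.0, 0.2, 0.1]
width: 0.0504
t 2.15 pos [0.3813 0.3365 0.2315] jawyaw 97.3 xdir [ 0.  0. -1.] F [0.  0.2 0.1] w 0.0504 j6 -1.21
shift mm [  11.6  -88.4 -157. ] rot [0.32 0.01 0.03]
```

```bash
python3 -m inch '[[[0,-0.022,-0.039,0,0,0,0.04],[0,-0.044,-0.078,0,0,0,0.04],[0,-0.066,-0.117,0,0,0,0.04],[0,-0.088,-0.157,0,0,0,0.04],[0,-0.088,-0.157,0,0,0,0.04]]]'; python3 - <<'E'
from h import *
plan([0.489,0.192,0.22],97)
f=cam("wrist");cv2.imwrite("pics/w1.png",f["image"][:,:,::-1])
for n in ["card","card_bar","rack","small_card_a"]:
    print(n,[(np.round(d["position"],4).tolist(),round(d["score"],2)) for d in env.spot_point(n,"wrist")][:3])
for n in ["card_bar","card"]:
  for d in env.masks_of(n,"wrist")[:2]:
    m=d["region"].astype(np.uint8);c=max(cv2.findContours(m,0,2)[0],key=cv2.contourArea)
    print(n,d["score"],m.sum(),cv2.minAreaRect(c))
E
```

```text
time: 2.65
eef_pos: [0.49, 0.1887, 0.2315]
tool_rot: [-0.47, 0.529, -0.47, -0.528]
ft_force: [-0.5, -0.0, -0.3]
width: 0.04
t 2.65 pos [0.49   0.1887 0.2315] jawyaw 96.7 xdir [ 0.002 -0.001 -1.   ] F [-0.5 -0.  -0.3] w 0.04 j6 -1.55
shift mm [11.5  0.7  3.4] rot [-0.28 -0.09  0.08]
card [([0.4899, 0.1894, 0.0098], 0.7)]
card_bar [([0.491, 0.1928, 0.0834], 0.93)]
rack [([0.4869, 0.253, -0.0015], 0.89), ([0.4912, 0.1895, 0.0111], 0.72)]
small_card_a [([0.4715, 0.3125, 0.0122], 0.87), ([0.4823, 0.2505, 0.0124], 0.62)]
card_bar 0.68 710 ((322.04876708984375, 177.99880981445312), (80.02497100830078, 10.972346305847168), 88.60282135009766)
card 0.63 786 ((321.94140625, 181.01097106933594), (88.04190826416016, 11.135114669799805), 88.87670135498047)
```

View pics/w1.png

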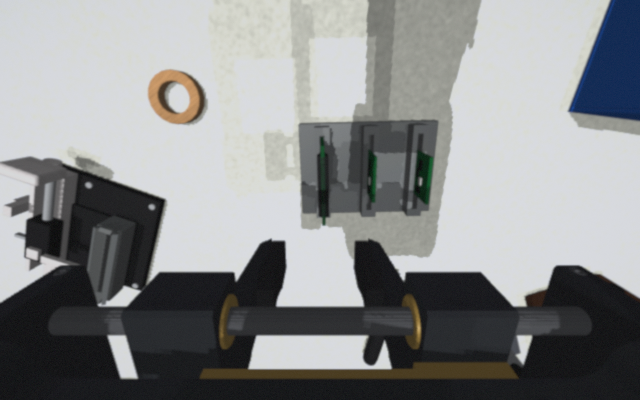

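The wrist picture shows the card as a near-vertical strip at (322,178), with the small cards at (372,175) and (424,178). The fixture is at lower left.

```bash
python3 - <<'E'
from h import *
f=cam("wrist")
for d in env.masks_of("card_bar","wrist")[:1]:
    v,u=np.nonzero(d["region"]);l=[]
    for r in range(v.min()+4,v.max()-3):l.append([u[v==r].mean(),r])
    l=np.array(l);k=np.polyfit(l[:,1],l[:,0],1);print(k,v.min(),v.max())
    P=ray(f,[[np.polyval(k,r),r] for r in (v.min(),178,v.max())],0.09);print(P)
    dd=P[2]-P[0];print(np.degrees(np.arctan2(dd[1],dd[0])),np.linalg.norm(dd))
# check from top mask
f=cam("top")
for d in env.masks_of("card_bar","top")[:1]:
    v,u=np.nonzero(d["region"]);r=cv2.minAreaRect(np.c_[u,v].astype(np.float32));print(r,ray(f,[r[0]],0.09))
E
```

```text
[1.67795845e-02 3.13579223e+02] 140 228
[[0.43967715 0.18412549 0.09      ]
 [0.47974526 0.18968292 0.09      ]
 [0.53825804 0.19779824 0.09      ]]
7.896303182964984 0.09952454658103675
((316.5, 133.0), (19.0, 22.0), 0.0) [[ 0.75515867 -0.02547188  0.09      ]]
```

```bash
python3 -m inch '[[[0.03,0,0.003,0.7,0,0,0.04],[0.07,0,0.003,0.7,0,0,0.04],[0.1,0,0.003,0.7,0,0,0.04],[0.1,0,0.003,0.7,0,0,0.04]]]'; python3 - <<'E'
from h import *
plan([0.489,0.192,0.09],97.4)
f=cam("wrist");cv2.imwrite("pics/w2.png",f["image"][:,:,::-1])
for n in ["card","card_bar"]:
    print(n,[(np.round(d["position"],4).tolist(),round(d["score"],2)) for d in env.spot_point(n,"wrist")][:3])
E
```

```text
time: 3.6
eef_pos: [0.4833, 0.1956, 0.1272]
tool_rot: [0.469, -0.525, 0.474, 0.529]
ft_force: [-0.8, 0.3, -0.2]
width: 0.0401
t 3.6 pos [0.4833 0.1956 0.1272] jawyaw 96.4 xdir [-0.008 -0.001 -1.   ] F [-0.8  0.3 -0.2] w 0.0401 j6 -1.53
shift mm [37.1 -5.6 -4.2] rot [-1.03 -0.02 -0.49]
card [([0.4914, 0.1903, 0.0124], 0.93)]
card_bar [([0.492, 0.192, 0.0846], 0.77)]
```

View pics/w2.png

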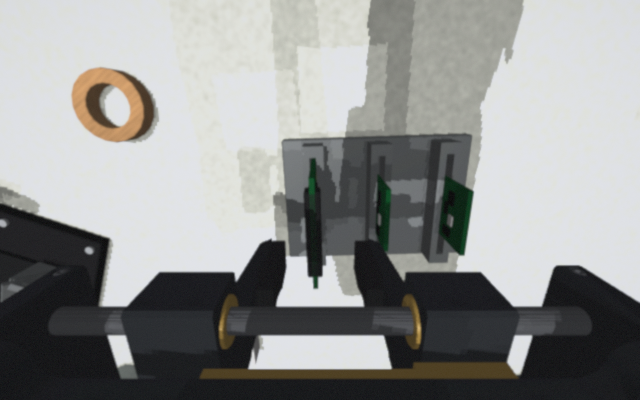

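The card bar sits between the open fingers at about (314,235). The TCP needs about 4 mm towards -y, then straight down.

```bash
python3 -m inch '[[[0.0,-0.006,-0.004,-1,0,-0.5,0.04],[0.02,-0.006,-0.004,-1,0,-0.5,0.04],[0.038,-0.006,-0.004,-1,0,-0.5,0.04],[0.038,-0.006,-0.004,-1,0,-0.5,0.04]]]'; python3 - <<'E'
from h import *
plan([0.490,0.192,0.09],97.4)
E
```

```text
time: 4.15
eef_pos: [0.4929, 0.1922, 0.0928]
tool_rot: [-0.469, 0.533, -0.465, -0.529]
ft_force: [-0.7, 0.1, -0.6]
width: 0.0398
t 4.15 pos [0.4929 0.1922 0.0928] jawyaw 97.4 xdir [ 0.008  0.001 -1.   ] F [-0.7  0.1 -0.6] w 0.0398 j6 -1.55
shift mm [2.8 2.9 0.2] rot [-0.03 -0.01  0.44]
```

```bash
python3 -m inch '[[[0.004,0.002,0,0,0,0.3,0.04],[0.004,0.002,0,0,0,0.3,0.04],[0.004,0.002,0,0,0,0.3,0.006],[0.004,0.002,0,0,0,0.3,0.006],[0.004,0.002,0,0,0,0.3,0.006]]]' 30;python3 -m inch '[[[0,0,0,0,0,0,0.006],[0,0,0,0,0,0,0.006],[0,0,0,0,0,0,0.006]]]'; python3 -c "
from h import *
plan([0.490,0.192,0.09],97.4)"
```

```text
time: 4.65
eef_pos: [0.4916, 0.1924, 0.0898]
tool_rot: [-0.468, 0.532, -0.466, -0.53]
ft_force: [0.0, -0.6, -0.9]
width: 0.0185
time: 4.95
eef_pos: [0.4912, 0.1923, 0.0893]
tool_rot: [-0.468, 0.532, -0.466, -0.53]
ft_force: [-0.1, 0.0, 0.0]
width: 0.0062
t 4.95 pos [0.4912 0.1923 0.0893] jawyaw 97.3 xdir [ 0.003  0.    -1.   ] F [-0.1  0.   0. ] w 0.0062 j6 -1.55
shift mm [-0.7  1.3 -0.2] rot [-0.06 -0.01  0.2 ]
```

The opening went to 6 mm instead of 12, so the bar isn't between the pads. I'll take a look.

```bash
python3 - <<'E'
from h import *
f=cam("wrist");a=f["image"][100:400,140:500,::-1];s=cam("scene")["image"][200:360,330:530,::-1]
cv2.imwrite("pics/w3.png",np.hstack([cv2.resize(a,(420,350)),cv2.resize(s,(380,350))]))
for n in ["card","card_bar"]:
    for c in("wrist","scene"):print(n,[(np.round(d["position"],4).tolist(),round(d["score"],2)) for d in env.spot_point(n,c)][:3])
E
```

```text
card [([0.4907, 0.1883, 0.0126], 0.77)]
card [([0.4954, 0.1953, 0.0128], 0.78)]
card_bar [([0.4902, 0.1874, 0.0855], 0.56)]
card_bar [([0.4966, 0.1933, 0.0886], 0.76)]
```

View pics/w3.png

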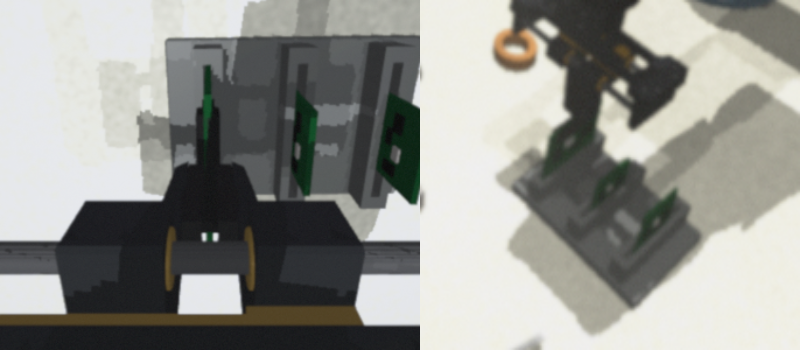

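```bash
python3 -m inch '[[[0,0,0,0,0,0,0],[0,0,0,0,0,0,0],[0,0,0,0,0,0,0]]]' 30
```

```text
time: 5.55
eef_pos: [0.4912, 0.1923, 0.0893]
tool_rot: [-0.468, 0.532, -0.466, -0.53]
ft_force: [-0.4, 0.4, 0.7]
width: 0.0003
```

```bash
python3 - <<'E'
from h import *
p,R,s=tool();P=[p,p+R.apply([.022,0,0]),p+R.apply([.022,0.009,0]),p+R.apply([.022,-0.009,0])]
out=[]
for c,(x0,x1,y0,y1) in {"wrist":(240,400,150,350),"scene":(370,450,190,290)}.items():
    f=cam(c);print(c,proj(f,P).round(1).tolist());out.append(cv2.resize(f["image"][y0:y1,x0:x1,::-1],(400 if c=="scene" else 400,500),interpolation=2))
cv2.imwrite("pics/w4.png",np.hstack(out))
E
```

```text
wrist [[320.0, 247.6], [319.9, 232.0], [320.0, 219.9], [319.9, 243.8]]
scene [[413.0, 254.8], [411.4, 261.9], [414.1, 260.1], [408.6, 263.7]]
```

View pics/w4.png

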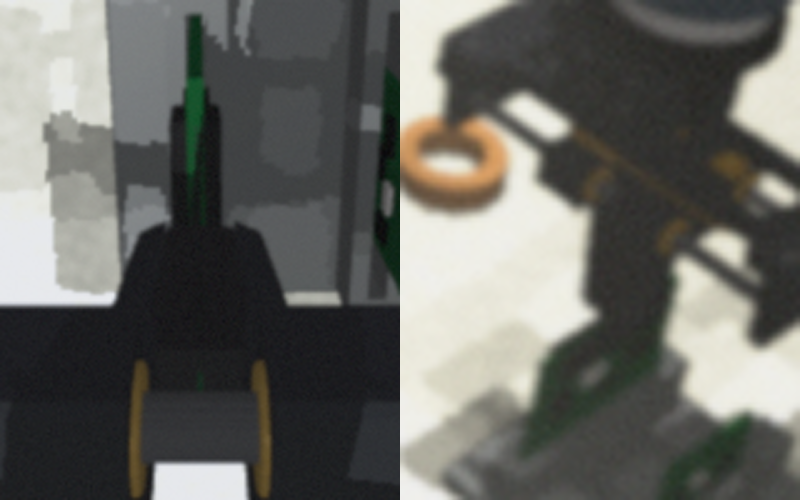

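```bash
python3 - <<'E'
from h import *
out=[]
yaw=np.radians(7.4)
def card(o): 
    A=Ro.from_euler("z",yaw).as_matrix();B=[]
    for hx,hy,z0,z1 in((.045,.002,0,.08),(.035,.006,.066,.08)):
        B+=[[sx*hx,sy*hy,z] for z in(z0,z1) for sx,sy in((-1,-1),(1,-1),(1,1),(-1,1))]
    return np.array(B)@A.T+o
p,R,s=tool();F=[p+R.apply([x,y,z]) for z in(-.012,.012) for x in(-.02,.022) for y in(-.009,.009)]
for c,(x0,x1,y0,y1) in {"wrist":(240,400,130,330),"scene":(350,470,190,290)}.items():
    f=cam(c);w=400;k=w/(x1-x0);im=cv2.resize(f["image"][y0:y1,x0:x1,::-1],None,fx=k,fy=k,interpolation=2)
    q=((proj(f,card([.4905,.1915,.012]))-[x0,y0])*k).astype(int)
    for b,col in((0,(0,255,255)),(8,(0,0,255))):
        for i in range(4):
            for a,e in((i,(i+1)%4),(i+4,(i+1)%4+4),(i,i+4)):cv2.line(im,tuple(map(int,q[b+a])),tuple(map(int,q[b+e])),col,1)
    for u in((proj(f,F)-[x0,y0])*k).astype(int):cv2.circle(im,tuple(map(int,u)),3,(255,0,255),-1)
    out.append(cv2.copyMakeBorder(im,0,500-im.shape[0],0,0,0))
cv2.imwrite("pics/w5.png",np.hstack(out))
E
```

```text
(no output)
```

View pics/w5.png

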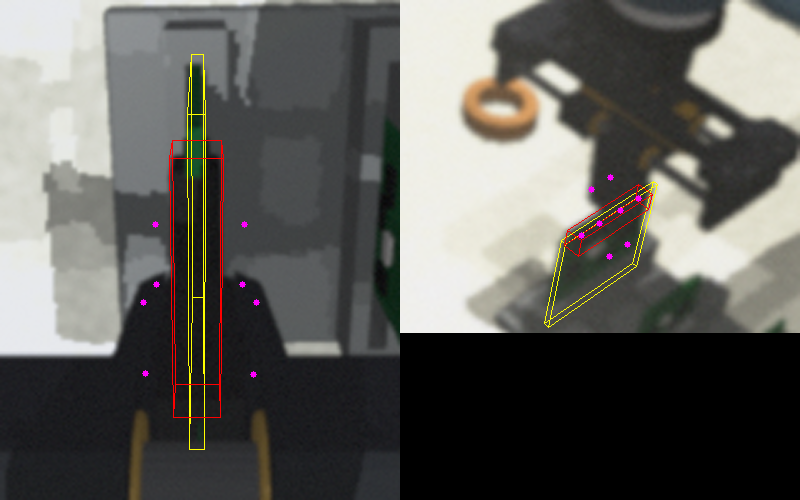

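The card model overlays the images well: the bar outline lies on the black strip at columns 172–220 of the crop. The fingers, though, end about 20 mm short of where the given tip offset puts them, and they closed above the bar. I'll open, go lower while watching the force, and close again.

```bash
python3 -m inch '[[[0,0,0,0,0,0,0.04],[0,0,0,0,0,0,0.04],[0,0,0,0,0,0,0.04],[0,0,0,0,0,0,0.04]]]' 30; python3 -m inch '[[[0.006,0,0,0,0,0,0.04],[0.012,0,0,0,0,0,0.04],[0.018,0,0,0,0,0,0.04],[0.018,0,0,0,0,0,0.04]]]'; python3 -m inch '[[[0,0,0,0,0,0,0.006],[0,0,0,0,0,0,0.006],[0,0,0,0,0,0,0.006],[0,0,0,0,0,0,0.006],[0,0,0,0,0,0,0.006]]]';  python3 -m inch '[[[0,0,0,0,0,0,0.006],[0,0,0,0,0,0,0.006]]]'
```

```text
time: 6.15
eef_pos: [0.4913, 0.1923, 0.0893]
tool_rot: [-0.468, 0.532, -0.466, -0.53]
ft_force: [-0.3, 1.0, 0.0]
width: 0.0302
time: 6.55
eef_pos: [0.4903, 0.1922, 0.0699]
tool_rot: [-0.467, 0.531, -0.467, -0.531]
ft_force: [-0.7, 0.7, 1.0]
width: 0.0403
time: 7.05
eef_pos: [0.4915, 0.1923, 0.0715]
tool_rot: [-0.468, 0.532, -0.466, -0.53]
ft_force: [-0.4, 0.3, 0.6]
width: 0.0112
time: 7.25
eef_pos: [0.4915, 0.1924, 0.0715]
tool_rot: [-0.468, 0.532, -0.466, -0.53]
ft_force: [-0.0, -0.6, 1.3]
width: 0.0121
```

Now it reads 12 mm on the bar. Lifting slowly.

```bash
python3 -m inch '[[[-0.005,0,0,0,0,0,0.006],[-0.013,0,0,0,0,0,0.006],[-0.022,0,0,0,0,0,0.006],[-0.032,0,0,0,0,0,0.006],[-0.042,0,0,0,0,0,0.006]]]' 35; python3 -m inch '[[[-0.01,0,0,0,0,0,0.006],[-0.022,0,0,0,0,0,0.006],[-0.034,0,0,0,0,0,0.006],[-0.046,0,0,0,0,0,0.006],[-0.046,0,0,0,0,0,0.006]]]'; python3 - <<'E'
from h import *
plan([0.651,-0.0935,0.165],75)
f=cam("wrist");cv2.imwrite("pics/w6.png",f["image"][:,:,::-1])
g=cam("scene")
for c in("wrist","scene"):
  for n in ["card","card_bar","small_card_a"]:
    print(n,[(np.round(d["position"],4).tolist(),round(d["score"],2)) for d in env.spot_point(n,c)][:3])
E
```

```text
time: 7.75
eef_pos: [0.4913, 0.1924, 0.1145]
tool_rot: [-0.468, 0.532, -0.466, -0.53]
ft_force: [0.2, 0.1, -0.9]
width: 0.0113
time: 8.25
eef_pos: [0.4924, 0.1925, 0.1616]
tool_rot: [-0.469, 0.533, -0.465, -0.529]
ft_force: [0.6, 0.7, -2.3]
width: 0.0117
t 8.25 pos [0.4924 0.1925 0.1616] jawyaw 97.3 xdir [ 0.007  0.001 -1.   ] F [ 0.6  0.7 -2.3] w 0.0117 j6 -1.55
shift mm [  -2.5 -120.8 -304. ] rot [22.35  0.08  0.41]
card [([0.4889, 0.1885, 0.1023], 0.93)]
card_bar [([0.4928, 0.1913, 0.1743], 0.76)]
small_card_a [([0.4831, 0.247, 0.0121], 0.75), ([0.4689, 0.3115, 0.0175], 0.69), ([0.4864, 0.2535, -0.0017], 0.18)]
card [([0.495, 0.1992, 0.1019], 0.94)]
card_bar [([0.497, 0.1898, 0.1766], 0.57)]
small_card_a [([0.4783, 0.3099, 0.0145], 0.64), ([0.4853, 0.2469, 0.0099], 0.58)]
```

View pics/w6.png

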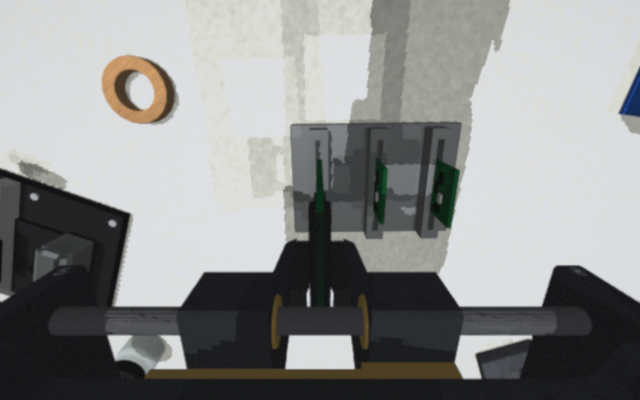

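Card is lifted cleanly, with its lower edge at about z=0.102 and the small cards still in place. Now I'll carry it just beyond the fixture so the wrist camera can see the slot.

```bash
python3 -m inch '[[[-0.006,-0.03,-0.03,5,0,0,0.006],[-0.012,-0.06,-0.06,9,0,0,0.006],[-0.018,-0.09,-0.09,13,0,0,0.006],[-0.024,-0.12,-0.12,18,0,0,0.006],[-0.03,-0.14,-0.15,22,0,0,0.006]]]';python3 -c "
from h import *
plan([0.70,-0.092,0.19],75)"
```

```text
time: 9.15
eef_pos: [0.6505, 0.0602, 0.1895]
tool_rot: [0.562, -0.432, 0.559, 0.431]
ft_force: [-0.3, -0.3, -1.3]
width: 0.0116
t 9.15 pos [0.6505 0.0602 0.1895] jawyaw 75.1 xdir [ 0.003  0.    -1.   ] F [-0.3 -0.3 -1.3] w 0.0116 j6 -1.4
shift mm [  -0.4  -86.8 -134.4] rot [0.15 0.08 0.18]
```

```bash
python3 -m inch '[[[0,-0.02,-0.034,0,0,0,0.006],[0,-0.042,-0.068,0,0,0,0.006],[0,-0.064,-0.102,0,0,0,0.006],[0,-0.087,-0.134,0,0,0,0.006],[0,-0.087,-0.134,0,0,0,0.006]]]';python3 - <<'E'
from h import *
plan([0.651,-0.0935,0.165],75)
f=cam("wrist");cv2.imwrite("pics/w7.png",f["image"][:,:,::-1])
for n in ["fixture","slot_floor","handle","pointer","mark","card","card_bar"]:
    print(n,[(np.round(d["position"],4).tolist(),round(d["score"],2)) for d in env.spot_point(n,"wrist")][:3])
E
```

```text
time: 9.65
eef_pos: [0.7, -0.0958, 0.189]
tool_rot: [0.561, -0.432, 0.56, 0.43]
ft_force: [-0.6, 0.6, -1.4]
width: 0.0121
t 9.65 pos [ 0.7    -0.0958  0.189 ] jawyaw 75.0 xdir [ 0.004 -0.001 -1.   ] F [-0.6  0.6 -1.4] w 0.0121 j6 -1.61
shift mm [ 23.9  48.  -10.4] rot [ 0.05 -0.02  0.22]
fixture [([0.6136, -0.12, -0.0026], 0.97)]
slot_floor []
handle []
pointer [([0.6132, -0.1938, 0.057], 0.55)]
mark [([0.5758, -0.1885, 0.0306], 0.88)]
card [([0.7001, -0.1019, 0.1293], 0.87)]
card_bar [([0.6102, -0.1201, -0.0018], 0.71), ([0.7009, -0.0958, 0.2041], 0.57)]
```

View pics/w7.png

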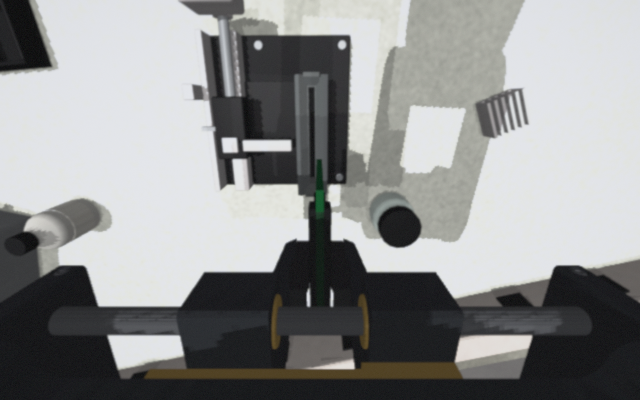

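The picture shows the fixture clearly: slot rim at columns about 296–328, rows 72–193, base right edge at column 350, mark clip at (193,91) and pointer at (208,127). I'll measure the slot line and its ends.

```bash
cat > m.py <<'E'
from h import *
f=cam("wrist");g=cv2.GaussianBlur(cv2.cvtColor(f["image"],cv2.COLOR_RGB2GRAY),(3,3),0).astype(int)
for r in (60,68,72,76,85,100,115,130,145):print(r,g[r,288:360:2].tolist())
for c in (301,305,323):print("col",c,g[60:84,c].tolist(),g[170:204,c].tolist())
E
python3 m.py
```

```text
60 [46, 46, 45, 45, 46, 49, 52, 53, 52, 52, 52, 52, 52, 51, 52, 52, 52, 52, 51, 51, 53, 54, 57, 58, 57, 57, 56, 64, 146, 203, 228, 229, 229, 229, 229, 229]
68 [45, 46, 45, 45, 45, 48, 52, 51, 52, 51, 51, 52, 51, 51, 51, 51, 51, 52, 51, 52, 52, 53, 56, 57, 56, 57, 56, 72, 154, 212, 229, 230, 229, 229, 230, 230]
72 [45, 45, 45, 44, 44, 47, 51, 52, 51, 51, 52, 52, 51, 51, 51, 51, 50, 51, 51, 51, 52, 53, 56, 57, 57, 57, 57, 74, 163, 220, 230, 230, 230, 230, 230, 230]
76 [54, 56, 54, 56, 90, 105, 107, 106, 106, 106, 105, 99, 73, 56, 57, 57, 54, 51, 51, 52, 53, 53, 56, 56, 56, 57, 57, 85, 183, 227, 230, 230, 230, 230, 230, 230]
85 [96, 105, 91, 88, 91, 91, 92, 92, 92, 91, 89, 90, 98, 103, 102, 99, 78, 40, 32, 33, 38, 48, 55, 56, 56, 56, 56, 100, 198, 228, 230, 230, 230, 230, 230, 230]
100 [87, 105, 92, 87, 91, 92, 98, 64, 37, 46, 99, 105, 103, 103, 101, 99, 77, 38, 33, 32, 38, 50, 54, 54, 55, 55, 54, 104, 208, 230, 230, 230, 230, 230, 230, 230]
115 [78, 106, 100, 90, 89, 87, 93, 73, 33, 36, 87, 100, 100, 101, 101, 99, 70, 30, 26, 25, 29, 39, 45, 46, 47, 46, 50, 109, 202, 225, 224, 224, 225
[... 382 characters left out ...]
2, 52, 52, 52, 55, 66, 87, 107, 117, 118, 113, 102, 94, 92, 92] [79, 80, 80, 77, 71, 63, 59, 58, 58, 58, 58, 58, 58, 58, 58, 59, 59, 60, 61, 61, 62, 62, 62, 62, 62, 62, 61, 70, 104, 154, 192, 211, 221, 226]
col 305 [52, 51, 51, 51, 51, 52, 51, 51, 52, 52, 51, 51, 51, 54, 64, 85, 106, 117, 118, 113, 103, 95, 93, 92] [26, 27, 26, 26, 26, 25, 26, 28, 33, 43, 50, 53, 54, 55, 55, 57, 60, 63, 63, 63, 63, 63, 63, 63, 62, 62, 61, 65, 84, 116, 139, 148, 149, 148]
col 323 [51, 52, 52, 52, 52, 51, 51, 51, 51, 51, 51, 51, 51, 51, 50, 51, 51, 51, 51, 51, 50, 49, 47, 41] [26, 27, 26, 25, 26, 26, 26, 26, 26, 26, 26, 26, 26, 27, 27, 33, 49, 66, 74, 78, 82, 81, 72, 63, 58, 57, 55, 55, 54, 54, 53, 53, 52, 52]
```

```bash
cat > m2.py <<'E'
from h import *
f=cam("wrist");g=cv2.GaussianBlur(cv2.cvtColor(f["image"],cv2.COLOR_RGB2GRAY),(3,3),0).astype(float)
def cross(r,c0,c1,th):
    v=g[r,c0:c1]-th;i=np.nonzero(v[:-1]*v[1:]<=0)[0][0];return c0+i+v[i]/(v[i]-v[i+1])
def line(c0,c1,th,z,rows):
    P=ray(f,[[cross(r,c0,c1,th),r] for r in rows],z)[:,:2];d=np.polyfit(P[:,0],P[:,1],1);return d,np.degrees(np.arctan(d[0])),np.std(P[:,1]-np.polyval(d,P[:,0]))
rows=list(range(96,150,3))
Ls={"slotL":line(298,305,65,.05,rows),"slotR":line(304,312,65,.05,rows),"rimR":line(315,326,65,.06,rows),"baseR":line(338,352,130,.015,list(range(50,165,4)))}
for k,v in Ls.items():print(k,v[0],"yaw",v[1],"sd",v[2],"y at .651",np.polyval(v[0],.651))
print("rim ends",ray(f,[[305,74.5],[309,198]],.06), "slot -x end dark",ray(f,[[305,93]],.05),"cam",-f["R"].T@f["t"])
E
python3 m2.py
```

```text
slotL [-0.27917441  0.08672581] yaw -15.598372950226686 sd 0.0001502120780333022 y at .651 -0.09501672961128745
slotR [-0.2413727   0.06825237] yaw -13.570076264216164 sd 0.00017713547307374067 y at .651 -0.08888125957785296
rimR [-0.27494659  0.10278879] yaw -15.373406134403456 sd 8.848756843002943e-05 y at .651 -0.07620143945162212
baseR [-0.24628131  0.11014222] yaw -13.835536866337653 sd 0.0008884134616669602 y at .651 -0.05018691252247047
rim ends [[ 0.59095632 -0.07498775  0.06      ]
 [ 0.70827154 -0.10317967  0.06      ]] slot -x end dark [[ 0.60601746 -0.07968004  0.05      ]] cam [ 0.61731988 -0.06793359  0.3435618 ]
```

```bash
python3 -m inch '[[[0,0.015,-0.005,0,0,0.1,0.006],[0.01,0.03,-0.008,0,0,0.1,0.006],[0.03,0.0475,-0.0088,0,0,0.1,0.006],[0.044,0.0475,-0.0088,0,0,0.1,0.006],[0.044,0.0475,-0.0088,0,0,0.1,0.006]]]'; python3 -m inch '[[[0,0,0,0,0,0,0.006],[0,0,0,0,0,0,0.006]]]';python3 - <<'E'
from h import *
plan([0.651,-0.092,0.1345],75.2)
f=cam("wrist");cv2.imwrite("pics/w8.png",f["image"][:,:,::-1][0:320,160:480])
g=cam("scene")
for c in("wrist","scene"):
  for n in ["card","card_bar","slot_floor","fixture"]:
    print(n,[(np.round(d["position"],4).tolist(),round(d["score"],2)) for d in env.spot_point(n,c)][:2])
E
```

```text
time: 10.65
eef_pos: [0.6499, -0.086, 0.1434]
tool_rot: [0.56, -0.431, 0.56, 0.433]
ft_force: [-0.8, -0.6, -2.0]
width: 0.0117
time: 10.85
eef_pos: [0.6525, -0.087, 0.1469]
tool_rot: [0.561, -0.433, 0.559, 0.431]
ft_force: [0.6, 0.1, -2.1]
width: 0.0112
t 10.85 pos [ 0.6525 -0.087   0.1469] jawyaw 75.4 xdir [ 0.004  0.    -1.   ] F [ 0.6  0.1 -2.1] w 0.0112 j6 -1.63
shift mm [12.3  0.2 -5.2] rot [0.15 0.07 0.21]
card [([0.6525, -0.0905, 0.0881], 0.69)]
card_bar [([0.6524, -0.0881, 0.1574], 0.65)]
slot_floor [([0.6523, -0.0908, 0.0237], 0.69)]
fixture [([0.6142, -0.1175, -0.0039], 0.89), ([0.5754, -0.1881, 0.0298], 0.22)]
card [([0.6588, -0.0859, 0.1592], 0.52)]
card_bar [([0.6579, -0.0861, 0.1618], 0.81)]
slot_floor [([0.6507, -0.0947, 0.0203], 0.66)]
fixture []
```

```bash
python3 -m inch '[[[0,0,-0.005,0,0,0.1,0.006],[0.005,0,-0.005,0,0,0.1,0.006],[0.005,0,-0.005,0,0,0.1,0.006],[0.005,0,-0.005,0,0,0.1,0.006]]]';python3 - <<'E'
from h import *
plan([0.651,-0.092,0.1345],75.2)
f=cam("wrist");cv2.imwrite("pics/w8.png",cv2.resize(f["image"][40:320,230:410,::-1],None,fx=2,fy=2))
for n in ["card","card_bar","slot_floor"]:
    print(n,[(np.round(d["position"],4).tolist(),round(d["score"],2)) for d in env.spot_point(n,"wrist")][:2])
E
```

```text
time: 11.75
eef_pos: [0.6496, -0.0915, 0.1403]
tool_rot: [0.56, -0.432, 0.56, 0.433]
ft_force: [-0.7, 0.3, -1.9]
width: 0.0119
t 11.75 pos [ 0.6496 -0.0915  0.1403] jawyaw 75.3 xdir [-0.001  0.002 -1.   ] F [-0.7  0.3 -1.9] w 0.0119 j6 -1.64
shift mm [ 5.8 -1.5 -0.1] rot [ 0.13  0.08 -0.06]
card [([0.6491, -0.0951, 0.0791], 0.76)]
card_bar [([0.6457, -0.0912, 0.1543], 0.63), ([0.6139, -0.1944, 0.0567], 0.58)]
slot_floor [([0.6528, -0.0884, 0.0188], 0.73)]
```

View pics/w8.png

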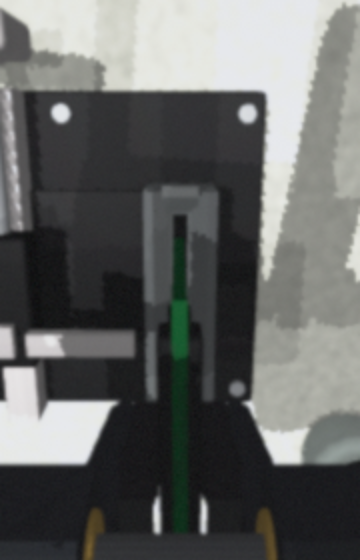

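The card's edge (crop column 180) lies in line with the slot's dark gap, inside the rim. Lowering it, watching force.

```bash
python3 -m inch '[[[0.008,-0.0015,0,0,0,0,0.006],[0.016,-0.0015,0,0,0,0,0.006],[0.022,-0.0015,0,0,0,0,0.006],[0.026,-0.0015,0,0,0,0,0.006],[0.03,-0.0015,0,0,0,0,0.006]]]';python3 -c "
from h import *
plan([0.651,-0.092,0.0795],75.2)"
```

```text
time: 12.45
eef_pos: [0.6512, -0.0918, 0.11]
tool_rot: [0.56, -0.432, 0.56, 0.433]
ft_force: [0.0, 0.3, -0.7]
width: 0.0116
t 12.45 pos [ 0.6512 -0.0918  0.11  ] jawyaw 75.3 xdir [-0.001  0.001 -1.   ] F [ 0.   0.3 -0.7] w 0.0116 j6 -1.64
shift mm [30.5  0.1 -0.2] rot [ 0.14  0.07 -0.05]
```

Lower edge is at 0.0505, in the mouth, with no contact force. Continuing.

```bash
python3 -m inch '[[[0.005,0,0,0,0,0,0.006],[0.01,0,0,0,0,0,0.006],[0.015,0,0,0,0,0,0.006],[0.02,0,0,0,0,0,0.006],[0.023,0,0,0,0,0,0.006]]]';python3 -m inch '[[[0.002,0,0,0,0,0,0.006],[0.004,0,0,0,0,0,0.006],[0.004,0,0,0,0,0,0.006]]]';python3 -c "
from h import *
plan([0.651,-0.092,0.0795],75.2)"
```

```text
time: 12.95
eef_pos: [0.6511, -0.0918, 0.0871]
tool_rot: [0.56, -0.432, 0.56, 0.433]
ft_force: [-0.1, 0.7, -1.8]
width: 0.0117
time: 13.25
eef_pos: [0.6512, -0.0918, 0.0835]
tool_rot: [0.56, -0.432, 0.559, 0.433]
ft_force: [-0.5, 0.4, -1.9]
width: 0.0119
t 13.25 pos [ 0.6512 -0.0918  0.0835] jawyaw 75.3 xdir [-0.     0.001 -1.   ] F [-0.5  0.4 -1.9] w 0.0119 j6 -1.64
shift mm [ 4.   0.2 -0.2] rot [ 0.14  0.07 -0.03]
```

```bash
for i in 1 2 3; do python3 -m inch '[[[0.001,0,0,0,0,0,0.006],[0.0015,0,0,0,0,0,0.006],[0.0015,0,0,0,0,0,0.006]]]' | tr '\n' ' '; done
```

```text
time: 13.55 eef_pos: [0.6514, -0.0919, 0.0823] tool_rot: [0.56, -0.432, 0.559, 0.432] ft_force: [1.2, 0.0, -1.2] width: 0.0112 time: 13.85 eef_pos: [0.6513, -0.0918, 0.0806] tool_rot: [0.56, -0.432, 0.559, 0.433] ft_force: [-1.0, 0.1, -0.8] width: 0.0115 time: 14.15 eef_pos: [0.6515, -0.0919, 0.0797] tool_rot: [0.56, -0.432, 0.559, 0.432] ft_force: [-3.0, 0.5, 2.1] width: 0.0118
```

```bash
python3 -m inch '[[[0.001,0,0,0,0,0,0.006],[0.001,0,0,0,0,0,0.006]]]' | tr '\n' ' ';  python3 -m inch '[[[0,0,0,0,0,0,0.03],[0,0,0,0,0,0,0.03],[0,0,0,0,0,0,0.03],[0,0,0,0,0,0,0.03]]]' | tr '\n' ' '; python3 - <<'E'
from h import *
plan([0.651,-0.092,0.0795],75.2)
for c in("wrist","scene"):
  f=cam(c)
  for n in ["card","card_bar","slot_floor","handle"]:
    print(n,[(np.round(d["position"],4).tolist(),round(d["score"],2)) for d in env.spot_point(n,c)][:2])
E
```

```text
time: 14.35 eef_pos: [0.6515, -0.0919, 0.0796] tool_rot: [0.56, -0.432, 0.559, 0.432] ft_force: [-4.6, 1.0, 9.1] width: 0.0117 time: 14.75 eef_pos: [0.6513, -0.0918, 0.078] tool_rot: [0.56, -0.432, 0.559, 0.433] ft_force: [-0.2, -0.2, 0.2] width: 0.0301 t 14.75 pos [ 0.6513 -0.0918  0.078 ] jawyaw 75.3 xdir [-0.     0.001 -1.   ] F [-0.2 -0.2  0.2] w 0.0301 j6 -1.64
shift mm [-1.5  0.2 -0.2] rot [ 0.14  0.07 -0.03]
card [([0.65, -0.0988, 0.0206], 0.71), ([0.6139, -0.1948, 0.0589], 0.37)]
card_bar [([0.6463, -0.0936, 0.0943], 0.63)]
slot_floor []
handle [([0.5204, -0.1408, 0.0698], 0.72)]
card [([0.6551, -0.0892, 0.0203], 0.57)]
card_bar [([0.6566, -0.0931, 0.0952], 0.92)]
slot_floor [([0.65, -0.0957, 0.0242], 0.72), ([0.6097, -0.1183, -0.0031], 0.61)]
handle [([0.5174, -0.1413, 0.0722], 0.66)]
```

The card bottomed out (9 N at TCP z=0.0796, which puts its lower edge at about 0.020). It's released, and both views put its origin at z≈0.020. Retreating upward.

```bash
python3 -m inch '[[[-0.01,0,0,0,0,0,0.03],[-0.03,0,0,0,0,0,0.03],[-0.055,0,0,0,0,0,0.03],[-0.085,0,0,0,0,0,0.03],[-0.1,0,0,0,0,0,0.03]]]' | tr '\n' ' '; python3 -m inch '[[[0,0,0,8.5,0,0,0.044],[0,0,0,17,0,0,0.044],[0,0,0,25,0,0,0.044],[0,0,0,33,0,0,0.044],[0,0,0,41,0,0,0.044]]]' | tr '\n' ' ';python3 -m inch '[[[0,0,0,8.5,0,0,0.044],[0,0,0,17,0,0,0.044],[0,0,0,25,0,0,0.044],[0,0,0,33,0,0,0.044],[0,0,0,41,0,0,0.044]]]' | tr '\n' ' '; python3 - <<'E'
from h import *
plan([0.5194,-0.1415,0.14],-15)
for c in("wrist","scene"):
  f=cam(c)
  for n in ["card","card_bar","handle"]:
    print(n,[(np.round(d["position"],4).tolist(),round(d["score"],2)) for d in env.spot_point(n,c)][:2])
E
```

```text
time: 15.75 eef_pos: [0.6528, -0.0924, 0.1822] tool_rot: [0.561, -0.433, 0.558, 0.431] ft_force: [0.5, 0.3, -0.5] width: 0.0299 time: 16.25 eef_pos: [0.6512, -0.0919, 0.1782] tool_rot: [0.676, -0.206, 0.676, 0.207] ft_force: [0.1, -0.2, -0.3] width: 0.0436 time: 16.75 eef_pos: [0.6512, -0.0919, 0.1782] tool_rot: [0.706, 0.044, 0.706, -0.043] ft_force: [0.3, 0.3, -0.3] width: 0.044 t 16.75 pos [ 0.6512 -0.0919  0.1782] jawyaw -7.0 xdir [-0.     0.001 -1.   ] F [ 0.3  0.3 -0.3] w 0.044 j6 -0.2
shift mm [  38.2  -65.3 -124.8] rot [ 8.02 -0.02 -0.07]
card [([0.6498, -0.0968, 0.0206], 0.9)]
card_bar [([0.6517, -0.091, 0.0951], 0.72), ([0.52, -0.1385, 0.075], 0.22)]
handle [([0.5174, -0.1393, 0.0722], 0.7)]
card [([0.658, -0.0889, 0.018], 0.72), ([0.4236, -0.0021, -0.0005], 0.34)]
card_bar [([0.6549, -0.0924, 0.0953], 0.78)]
handle [([0.6144, -0.1912, 0.0543], 0.35)]
```

```bash
python3 -m inch '[[[0,-0.016,-0.031,2,0,0,0.044],[0.005,-0.032,-0.062,4,0,0,0.044],[0.015,-0.048,-0.093,6,0,0,0.044],[0.025,-0.065,-0.125,8,0,0,0.044],[0.038,-0.065,-0.125,8,0,0,0.044]]]' | tr '\n' ' ';python3 -m inch '[[[0,0,0,0,0,0,0.044],[0,0,0,0,0,0,0.044]]]' | tr '\n' ' '; python3 - <<'E'
from h import *
plan([0.5194,-0.1415,0.065],-15)
f=cam("wrist");w=f["image"][60:360,200:440,::-1];cv2.imwrite("pics/w9.png",cv2.resize(w,None,fx=2,fy=2))
for n in ["handle","pointer","mark","card"]:
    print(n,[(np.round(d["position"],4).tolist(),round(d["score"],2)) for d in env.spot_point(n,"wrist")][:2])
print(proj(f,[[.5194,-.1415,.09]]))
E
```

```text
time: 17.65 eef_pos: [0.5167, -0.1428, 0.1398] tool_rot: [0.701, 0.091, 0.702, -0.09] ft_force: [0.1, 0.1, 0.0] width: 0.0442 time: 17.85 eef_pos: [0.5206, -0.142, 0.1405] tool_rot: [0.702, 0.09, 0.701, -0.089] ft_force: [0.3, -0.4, 0.2] width: 0.0439 t 17.85 pos [ 0.5206 -0.142   0.1405] jawyaw -14.6 xdir [ 0.001  0.001 -1.   ] F [ 0.3 -0.4  0.2] w 0.0439 j6 -0.23
shift mm [75.5  0.1 -1.3] rot [ 0.39  0.03 -0.07]
handle [([0.5202, -0.1396, 0.0693], 0.75)]
pointer [([0.615, -0.1937, 0.0586], 0.92), ([0.5802, -0.1916, 0.0271], 0.27)]
mark [([0.5774, -0.1904, 0.0289], 0.83)]
card [([0.6503, -0.0917, 0.0217], 0.58)]
[[317.57464593 215.9409812 ]]
```

View pics/w9.png

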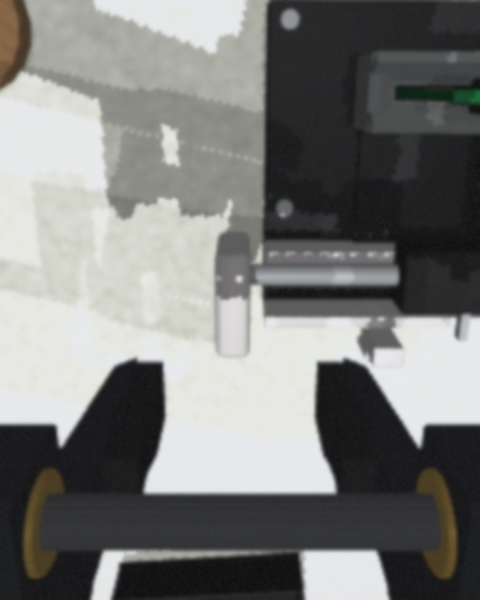

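The handle's top face (crop column 233) is midway between the fingers (inner edges at 165 and 316), and the seated card shows in the slot at upper right. Descending to grip the handle.

```bash
python3 -m inch '[[[0.02,0,-0.001,0.3,0,0,0.044],[0.04,0,-0.001,0.3,0,0,0.044],[0.055,0,-0.001,0.3,0,0,0.044],[0.065,0,-0.001,0.3,0,0,0.044],[0.07,0,-0.001,0.3,0,0,0.044]]]' | tr '\n' ' ';python3 -m inch '[[[0.004,0,0,0,0,0,0.044],[0.008,0,0,0,0,0,0.044],[0.008,0,0,0,0,0,0.044]]]' | tr '\n' ' '; python3 -c "
from h import *
plan([0.5194,-0.1415,0.062],-15)"
```

```text
time: 18.6 eef_pos: [0.5186, -0.1413, 0.0694] tool_rot: [0.701, 0.092, 0.701, -0.091] ft_force: [0.8, 0.2, 1.3] width: 0.0439 time: 18.9 eef_pos: [0.5188, -0.1417, 0.0621] tool_rot: [0.701, 0.092, 0.701, -0.092] ft_force: [-0.3, -0.4, -0.3] width: 0.044 t 18.9 pos [ 0.5188 -0.1417  0.0621] jawyaw -15.0 xdir [ 0.     0.001 -1.   ] F [-0.3 -0.4 -0.3] w 0.044 j6 -0.23
shift mm [0.1 0.3 0.6] rot [ 0.04 -0.01 -0.07]
```

```bash
python3 -m inch '[[[0,0,0,0,0,0,0.006],[0,0,0,0,0,0,0.006],[0,0,0,0,0,0,0.006],[0,0,0,0,0,0,0.006],[0,0,0,0,0,0,0.006]]]' 45 | tr '\n' ' ';python3 -m inch '[[[0,0,0,0,0,0,0.006],[0,0,0,0,0,0,0.006],[0,0,0,0,0,0,0.006]]]' | tr '\n' ' '
```

```text
time: 19.4 eef_pos: [0.5177, -0.1414, 0.0623] tool_rot: [0.7, 0.092, 0.702, -0.091] ft_force: [-4.6, 0.5, 5.5] width: 0.0136 time: 19.7 eef_pos: [0.5177, -0.1414, 0.0623] tool_rot: [0.7, 0.092, 0.702, -0.091] ft_force: [-5.4, 0.7, 4.4] width: 0.0136
```

Handle is gripped at 13.6 mm. Pulling most of the way, then measuring.

```bash
python3 -m inch '[[[0,0,-0.006,0,0,0,0.006],[0,0,-0.013,0,0,0,0.006],[0,0,-0.02,0,0,0,0.006],[0,0,-0.026,0,0,0,0.006],[0,0,-0.032,0,0,0,0.006]]]' | tr '\n' ' ';python3 -m inch '[[[0,0,0,0,0,0,0.006],[0,0,0,0,0,0,0.006]]]' | tr '\n' ' '; cat > m3.py <<'E'
from h import *
for c in("wrist","top","scene","wrist"):
  f=cam(c);r={}
  for n in ["pointer","mark","handle","card"]:
    d=env.spot_point(n,c);r[n]=d[0]["position"] if d else None
    print(c,n,[(np.round(e["position"],4).tolist(),round(e["score"],2)) for e in d][:2])
  if r["pointer"] is not None and r["mark"] is not None:
    v=np.array(r["pointer"])-r["mark"];print("  pointer x in mark frame mm",1e3*(v[0]*np.cos(np.radians(15))-v[1]*np.sin(np.radians(15))))
  if c=="wrist":cv2.imwrite("pics/w10.png",cv2.resize(f["image"][100:340,200:500,::-1],None,fx=2.5,fy=2.5,interpolation=2))
E
python3 m3.py
```

```text
time: 20.2 eef_pos: [0.4895, -0.134, 0.0624] tool_rot: [0.703, 0.092, 0.699, -0.092] ft_force: [10.8, -1.8, -9.2] width: 0.0138 time: 20.4 eef_pos: [0.4895, -0.1339, 0.0623] tool_rot: [0.703, 0.092, 0.699, -0.092] ft_force: [9.2, -1.3, -8.5] width: 0.0133 wrist pointer [([0.585, -0.1852, 0.0572], 0.73)]
wrist mark [([0.5773, -0.1928, 0.0302], 0.97)]
wrist handle [([0.4885, -0.1323, 0.0709], 0.76)]
wrist card [([0.6498, -0.0948, 0.0205], 0.88)]
  pointer x in mark frame mm 5.4706041196466
top pointer [([0.5822, -0.1824, 0.0555], 0.57)]
top mark [([0.7307, 0.3199, 0.0007], 0.45), ([0.4754, 0.3084, 0.012], 0.26)]
top handle []
top card [([0.6506, -0.0929, 0.0193], 0.51), ([0.4841, 0.2554, 0.0103], 0.41)]
  pointer x in mark frame mm -13.435178848930446
scene pointer [([0.5887, -0.181, 0.053], 0.68)]
scene mark [([0.5811, -0.1929, 0.0308], 0.5)]
scene handle [([0.4926, -0.1347, 0.0743], 0.83)]
scene card [([0.6553, -0.0906, 0.0182], 0.62)]
  pointer x in mark frame mm 4.261089643076974
wrist pointer [([0.5868, -0.1854, 0.0583], 0.79)]
wrist mark [([0.5786, -0.1903, 0.0303], 0.98)]
wrist handle [([0.4912, -0.1317, 0.0723], 0.94)]
wrist card [([0.6504, -0.0957, 0.0199], 0.93)]
  pointer x in mark frame mm 6.652378454567996
```

```bash
python3 -m inch '[[[0,0,-0.003,0,0,0,0.006],[0,0,-0.0065,0,0,0,0.006],[0,0,-0.0065,0,0,0,0.006],[0,0,-0.0065,0,0,0,0.006],[0,0,-0.0065,0,0,0,0.006]]]' | tr '\n' ' '; python3 m3.py | grep -v handle
```

```text
time: 21.9 eef_pos: [0.4835, -0.1324, 0.0624] tool_rot: [0.703, 0.092, 0.699, -0.092] ft_force: [10.6, -1.7, -8.4] width: 0.0136 wrist pointer [([0.5801, -0.1825, 0.0558], 0.95)]
wrist mark [([0.5774, -0.1892, 0.0319], 0.94)]
wrist card [([0.6514, -0.0953, 0.0205], 0.69)]
  pointer x in mark frame mm 0.8739121287935198
top pointer [([0.5756, -0.1867, 0.0564], 0.74), ([0.7685, -0.0217, -0.0012], 0.48)]
top mark []
top card [([0.6522, -0.0907, 0.0152], 0.75)]
scene pointer [([0.5842, -0.1819, 0.052], 0.6)]
scene mark [([0.581, -0.1926, 0.0296], 0.35)]
scene card [([0.657, -0.0878, 0.0217], 0.95), ([0.6567, -0.0953, 0.0979], 0.26)]
  pointer x in mark frame mm 0.32159886152813855
wrist pointer [([0.5826, -0.1853, 0.0568], 0.75)]
wrist mark [([0.5777, -0.1887, 0.0328], 0.81)]
wrist card [([0.6493, -0.0942, 0.0214], 0.64)]
  pointer x in mark frame mm 3.8530517954678754
```

View pics/w10.png

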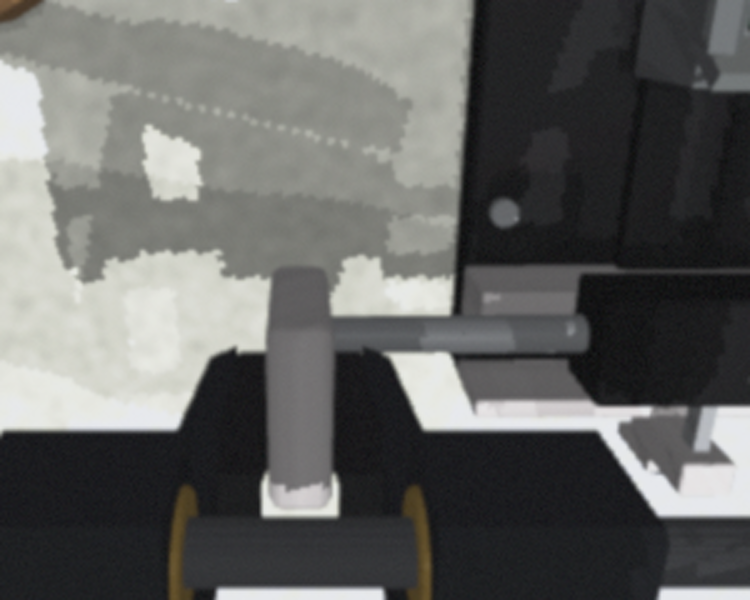

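The handle is held, and the pointer (crop 702,440) stands opposite the clip's top (crop 680–733, row 475). One cross-check by rays, then hand in if it agrees.

```bash
python3 - <<'E'
from h import *
f=cam("wrist");q=lambda x,y:[200+x/2.5,100+y/2.5]
a=ray(f,[q(701,447)],.056)[0];b=ray(f,[q(682,478),q(733,475)],.062);m=b.mean(0)
c=np.radians(15);d=a-m;print(a,b,"clip width",np.linalg.norm(b[1]-b[0])*1e3,"pointer-mark mm",1e3*(d[0]*np.cos(c)-d[1]*np.sin(c)))
plan([0.4835,-.1324,.0624],-15)
E
```

```text
[ 0.58056554 -0.18638857  0.056     ] [[ 0.5721728  -0.18963066  0.062     ]
 [ 0.58515738 -0.19219275  0.062     ]] clip width 13.234943076982084 pointer-mark mm 0.6650262712147327
t 22.95 pos [ 0.4835 -0.1323  0.0623] jawyaw -15.0 xdir [ 0.005 -0.    -1.   ] F [10.1 -2.9 -8.8] w 0.0135 j6 -0.25
shift mm [-0.1 -0.   0. ] rot [ 0.03  0.29 -0.06]
```

Agreement within about 1–2 mm. Handing in.

```bash
python3 -c "
from rig import env
print(env.job_done())"
```

```text
the job is handed in; nothing more can be done
None
```

I moved the wide card from the rack into the fixture's slot and let go of it. I then pulled the slide to the mark clip and handed in at about 23 s, still holding the handle. No verdict was reported.

- **Card:** It bottomed out with about 9 N, and after release its lower edge measured 15–22 mm above the bench (floor at 20 mm). In the wrist and top views its centre lay 1–5 mm from the slot. The scene camera put it 6–9 mm off, but that view reads about 5 mm high in x for other things too.
- **Slide:** The pointer is about 0.7 mm from the clip's middle by my own pixel measurement. The networks gave 0.3 to 3.9 mm; the limit is 7 mm. The slide was steady, with the jaws at 13.5 mm on the handle and grip set at 45 N. The wrist force was about 10 N against the spring.
- **What went wrong:** My first grasp closed above the card's bar, because the fingers ended roughly 20 mm short of where the stated tip offset put them. I saw this from the 0 mm opening, and a grasp 18 mm lower worked.
- **Not checked:** I did not measure the bystanders again at the end. The small cards were still in place after the lift, and I felt no unexpected contact.

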